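# Spice station: cup on the scale, then hold the carousel

## Task

Get the seasoning station ready for the cook: first set the small steel portion cup down gently, upright and centred, on the pan of the scale. Then turn the spice carousel until the one jar with a ball knob on its lid stands at the front, directly over the line of the stand's pointer tongue, leaving every jar standing in its holder, and finish while still gripping the carousel's centre handle so that it is held still (do not let go). Leave the oil bottle, the bowl and the spatula alone.

Things in the scene. Friction and masses are not known exactly. Their poses are not given: they have to be found in the camera images.
- cup_mid (a point): centre of the portion cup (half-way up, 30 mm above its underside): a small open stainless steel cup, 58 mm across the rim and somewhat narrower at the foot, 60 mm tall, wall 3 mm, 0.12 to 0.2 kg, standing loose on the bench; its z axis points up out of the mouth
- cup: the same portion cup; origin at the centre of its underside
- pan_top (a point): centre of the upper face of the scale's pan: a round flat steel plate 124 mm across, without rim, its top 81 mm above the bench when empty, over a white scale housing 170 x 160 mm and 50 mm tall
- pan (a joint): travel of the scale's pan in m: 0 empty and up, growing downwards to a stop at 0.020. Spring of 400 N/m: the cup alone sinks it about 3 to 5 mm; pushed or dropped beyond 16 mm counts as rough
- grip: the carousel's centre handle: upright wooden bar 64 mm long (its x), 18 mm thick (its y), 38 mm tall, fixed on the carousel's centre post and turning with it about the vertical through its centre; origin at the bar's centre, 155 mm above the bench, so the bar stands above all lids (highest: the ball knob, 144 mm above the bench)
- tray_mid (a point): centre of the carousel's upper face, on its axis, 36 mm above the bench: a black round tray 236 mm across with five round steel holders, 18 mm deep, evenly spaced on a circle of 80 mm radius. It turns either way without end, with light friction (about 0.06 N m), and stays where it is left
- front (a point): the front place, fixed to the stand: the point 80 mm in front of the carousel's axis, on the circle of the jar centres, in line with the pointer tongue (black, flat, 24 mm wide, on the bench, sticking out from under the tray to 172 mm from the axis, roughly towards the robot). Its x axis points to the carousel's axis; 50 mm above the bench
- knobjar_mid (a point): the wanted jar, the only one with a ball knob (22 mm) on its lid: a steel jar 47 mm across with a white lid 49 mm across, 83 mm tall to the lid's top and 108 mm with the knob. It stands loose in one of the carousel's holders with 2.5 mm of play all round; this point is on its axis, 41.5 mm above its underside, 77.5 mm above the bench
- flatjar1_mid (a point): one of the four other jars (number 1): like the wanted jar but with a plain flat lid, 83 mm tall; point on its axis, 41.5 mm above its underside; which jar stands in which holder varies
- flatjar2_mid (a point): one of the four other jars (number 2): like the wanted jar but with a plain flat lid, 83 mm tall; point on its axis, 41.5 mm above its underside; which jar stands in which holder varies
- flatjar3_mid (a point): one of the four other jars (number 3): like the wanted jar but with a plain flat lid, 83 mm tall; point on its axis, 41.5 mm above its underside; which jar stands in which holder varies
- flatjar4_mid (a point): one of the four other jars (number 4): like the wanted jar but with a plain flat lid, 83 mm tall; point on its axis, 41.5 mm above its underside; which jar stands in which holder varies
- oil: bystander: clear plastic oil bottle, 60 mm across, 190 mm tall, beyond the carousel; origin under its centre
- bowl: bystander: white bowl, 120 mm across, 50 mm tall, to the left of the carousel; origin under its centre
- spatula: bystander: spatula 200 mm long lying along its x on the bench, between the scale and the carousel; origin under its middle
Not all that is in view belongs to the job. Of the things that look like the part that bears pan_top, the larger one is meant.

How it is judged:
By the outcome, as a careful person would: the job done as asked, in the order asked, and still so for the second after the job is handed in, while the arm keeps its last pose, push and grip.
It also fails if it takes over 58 s, if anything falls off the work surface, if the arm or the gripper's body presses on something with over 40 N, if the wrist force passes 120 N, or if a joint passes its speed limit or range.

## Robot

A 6-joint arm with a two-finger parallel gripper is mounted at the origin on the work surface. World frame = base frame: x ahead of the robot, y to its left, z up, the work surface at z = 0. Lengths are in mm, angles in rad, forces in N, time in s.
With the tool pointing down it reaches from about 275 to 750 mm from the base axis. Payload 10.2 kg.
Tool frame: the origin (TCP) lies at the very end of the fingers, on their centre line; the grasp point (between the pads) lies 19 mm behind it; z points along the fingers, y is the line along which they close (so a half turn about z gives the same grasp; the last joint's range is limited). The gripper opens to 85 mm and grips with 20 to 120 N. Pads are 22 mm wide; open, the fingers measure 114 mm over their backs; the gripper's body (76 mm by 85 mm) begins 54 mm behind the grasp point. The pads swing forward as they close: fully open they stand 13 mm farther back than shut.
Start: joints at [0.953, 0.313, 1.498, -0, 1.331, -0.223], TCP at [201.94, 484.615, 231.294] pointing down, gripper open.
Joint ranges: [-2.94, 2.94], [-0.97, 2.17], [0.19, 2.56], [-1.23, 4.37], [0.02, 3.11], [-2.88, 2.88]. Speed limits (rad/s): [2.39, 2.39, 3.01, 3.14, 3.14, 3.14].

## Interface

Orientations are given as a unit quaternion [w, x, y, z].
In Python, from rig import ctrl gives the robot as it stands.
- The arm moves only by the shell command python3 -m inch 'ROWS' [OPENING] [FORCE]. ROWS is text: rows parted by semicolons, each of 6 numbers parted by spaces: the shift along the tool's x, y, z in mm, then the turn, a rotation vector about the tool's x, y, z in units of 6 degrees (1.0 is 6 degrees). A call has exactly 10 rows; each row shifts and turns the commanded pose from where the row before left it, along the tool's axes as they then stand; what a row does not reach is not made up. A row lasts 1/12 s, in which the tool goes at most 41.7 mm and 7.16 degrees, less where a joint would pass 70% of its speed; a pose out of reach is approached as far as the arm can. A call with a gripper value outside its range is refused whole. OPENING is the opening, from 0 (shut) to 1 (fully open), set as the call begins (- or left out, the last holds). The fingers move at their own pace and stop on an object; FORCE is the grip in N (left out, the last holds). Time passes only in rows, so rows that do not move let the fingers close, or fill a call up. It gives the time, the measured TCP pose, the force, the opening and the grip force at its end, in the units of the state.
- ctrl.sense(): the state, without advancing time (a new reading comes with each control period).
- ctrl.capture(name): name is "scene" or "top"; returns a dict with "image" (400x640x3 uint8, red, green, blue), "intrinsics" (3x3 intrinsics, pixels), "D" ([k1, k2, p1, p2, k3] as OpenCV has them; the pictures are not rectified), "rvec" (rotation vector, rad) and "tvec" (3), from world to camera coordinates, as OpenCV has them. Camera axes: x right, y down, z forward; pixel columns grow to the right and rows downward; lengths in mm; the calibration is good to about 2 mm. A picture is of the moment at which its call begins. There is no depth.
- ctrl.finish_job(): hands the job in; it is judged then, once.
The state is a dict: "time_s": time; "joints": joint angles; "dq": joint speeds; "tau": joint torques, N m; "eef_pos": TCP position; "ee_rot": TCP orientation; "force": force on the tool from outside, world axes, zero at the start; "wrist_torque": the same for the moment, N m; "grip_width": opening from 0.0 (shut) to 1.0 (fully open); "grip_force": force on a finger pad.
Only numpy, scipy, OpenCV 4.12 (cv2) and the standard library are available. Lean on these libraries where they do the work, as an engineer would, in place of code of your own. Each camera call takes 0.05 s, during which the arm holds its last target. There are 200 camera calls.

## Working session

There is one attempt and no reset: what is moved stays moved. The work goes in short steps, Python scripts to look and compute and a shell command to move; the robot and the scene stay as the last step left them, time stands still between calls to the robot, and variables do not carry over. Pictures are saved under pics/ and viewed, at most 10 in all, crops included, and the job is handed in when it is done.

```bash
mkdir -p pics; python3 - <<'E'
from rig import ctrl
import cv2
for n in("scene","top"):
    c=ctrl.capture(n); cv2.imwrite(f"pics/{n}0.png",c["image"][:,:,::-1]); print(n,c["intrinsics"],c["D"],c["rvec"],c["tvec"])
print(ctrl.sense())
E
```

```text
scene [[480.34505322   0.         315.1230787 ]
 [  0.         480.34505322 197.07977452]
 [  0.           0.           1.        ]] [-0.10036008  0.          0.          0.          0.        ] [ 1.64634647  1.63915332 -0.8730498 ] [  17.18626233 -224.97811451 2053.34023864]
top [[479.64788998   0.         319.74528185]
 [  0.         479.64788998 195.28598924]
 [  0.           0.           1.        ]] [-0.00011086  0.          0.          0.          0.        ] [ 2.15205175 -2.10357098  0.20804582] [ -31.69817366  572.85546301 1231.45582422]
{'time_s': 0.1, 'joints': array([ 9.52599917e-01,  3.13407855e-01,  1.49834992e+00, -3.37725037e-05,
        1.33100170e+00, -2.23428951e-01]), 'dq': array([-0.00033868, -0.00082425, -0.00015857, -0.00034218, -0.00136158,
        0.00058584]), 'tau': array([ 1.96040819e-03, -4.12905586e+01, -2.60143965e+01, -1.94960598e-04,
        3.02560904e-03, -3.50264850e-05]), 'eef_pos': array([201.80959867, 484.41623015, 230.78945112]), 'ee_rot': array([-2.23354916e-04,  1.96100559e-01,  9.80583617e-01, -5.39212444e-04]), 'force': array([-0.23514929,  0.36310288, -0.0018616 ]), 'wrist_torque': array([-0.0223312 , -0.02130593,  0.05052589]), 'grip_force': 0.0, 'grip_width': 0.9945409441514971}
```

View pics/scene0.png

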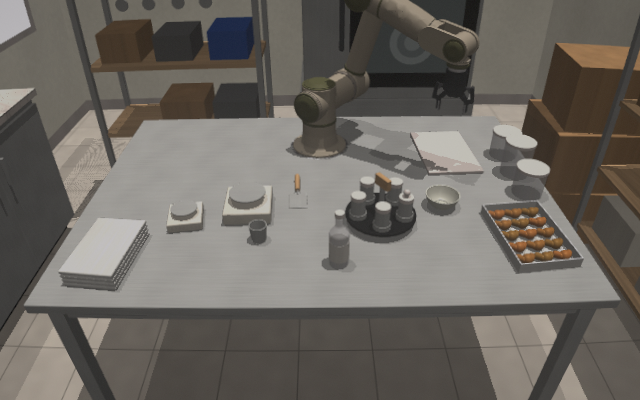

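View pics/top0.png

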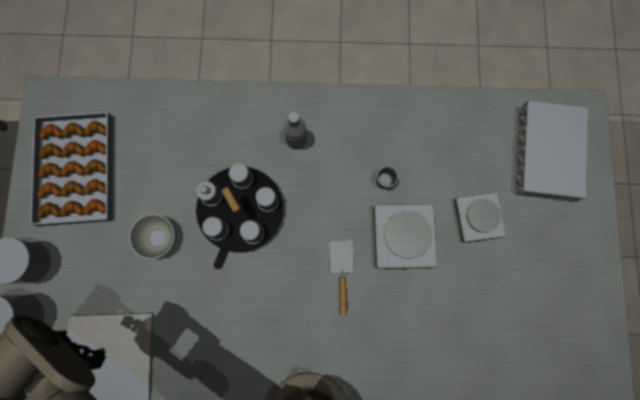

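The pictures show these candidates, given as top-view pixels:
- **Cup:** (387,178) is the only one.
- **Scale pan:** the large one at (407,235) is wanted, and the small one at (484,215) is the decoy.
- **Jars:** (207,190) looks like it has the ball knob. The flat lids are at (239,173), (266,197), (250,231) and (214,227).
- **Pointer tongue end:** about (219,264).
- **Handle:** (231,199).

I'll check these in one close crop.

```bash
cat > h.py <<'E'
from rig import ctrl
import cv2, numpy as np
def ray2z(c,uv,z):
    uv=np.array(uv,float).reshape(-1,1,2)
    n=cv2.undistortPoints(uv,c["intrinsics"],c["D"]).reshape(-1,2)
    R=cv2.Rodrigues(np.array(c["rvec"],float))[0]; t=np.array(c["tvec"],float).ravel()
    d=np.c_[n,np.ones(len(n))]@R; o=-R.T@t
    return o+d*((np.reshape(z,(-1,1))-o[2])/d[:,2:])
def proj(c,P):
    return cv2.projectPoints(np.array(P,float).reshape(-1,1,3),c["rvec"],c["tvec"],c["intrinsics"],c["D"])[0].reshape(-1,2)
E
python3 - <<'E'
from h import *
c=ctrl.capture("top"); s=ctrl.capture("scene")
a=cv2.resize(c["image"][150:280,185:285],None,fx=4,fy=4,interpolation=cv2.INTER_CUBIC)
b=cv2.resize(c["image"][160:290,345:445],None,fx=4,fy=4,interpolation=cv2.INTER_CUBIC)
m=np.hstack([a,b])
cv2.imwrite("pics/crop1.png",cv2.convertScaleAbs(m[:,:,::-1],alpha=1.5))
a=cv2.resize(s["image"][165:250,335:425],None,fx=4.4,fy=4.4,interpolation=cv2.INTER_CUBIC)
b=cv2.resize(s["image"][165:250,215:305],None,fx=4.4,fy=4.4,interpolation=cv2.INTER_CUBIC)
cv2.imwrite("pics/crop2.png",cv2.convertScaleAbs(np.hstack([a,b])[:,:,::-1],alpha=1.4))
E
```

```text
(no output)
```

View pics/crop1.png

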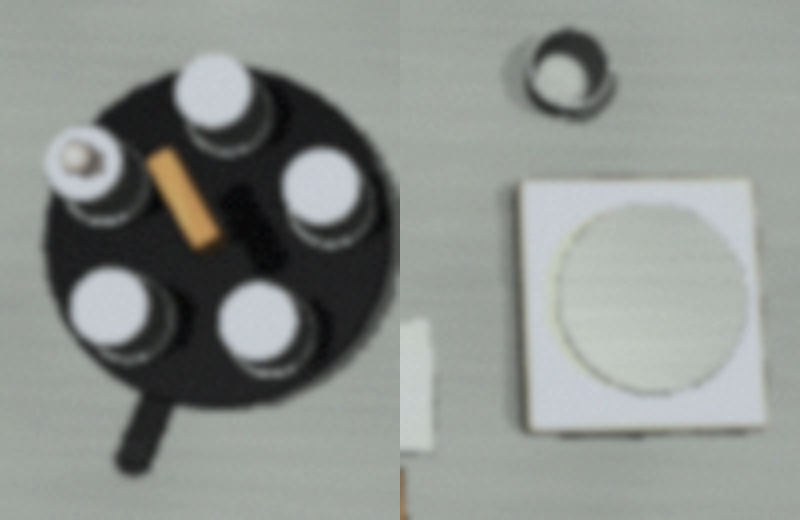

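View pics/crop2.png

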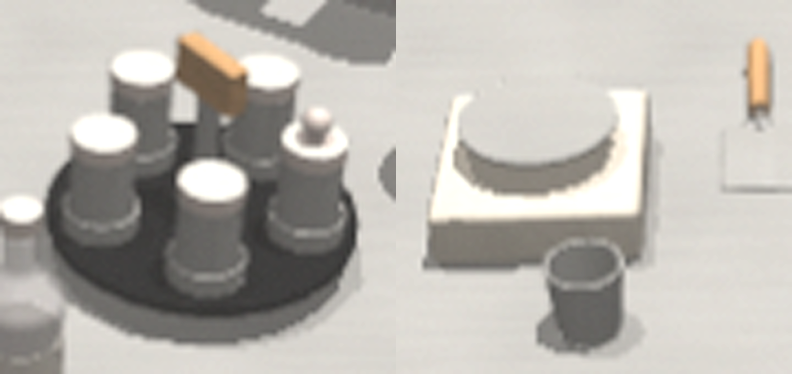

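```bash
python3 - <<'E'
from h import *
c=ctrl.capture("top"); s=ctrl.capture("scene")
A=lambda x,y:(185+(x+.5)/4-.5,150+(y+.5)/4-.5)
B=lambda x,y:(345+(x+.5)/4-.5,160+(y+.5)/4-.5)
f=4.4
SA=lambda x,y:(335+(x+.5)/f-.5,165+(y+.5)/f-.5)
SB=lambda x,y:(215+(x+.5)/f-.5,165+(y+.5)/f-.5)
T=[("lidknob",A(85,163),119),("knob",A(80,157),133),("l1",A(213,91),119),("l2",A(321,186),119),("l3",A(258,322),119),("l4",A(110,307),119),
("h1",A(146,157),174),("h2",A(171,147),174),("h3",A(220,238),174),("h4",A(194,250),174),("hc",A(183,198),174),("tray",A(220,237),36),("tongue",A(132,465),3),("tongue2",A(155,405),3),
("cup",B(169,67),60),("pan",B(252,299),81),("spatL",A(0,0),0),
("panhousTL",B(123,181),50),("TR",B(349,180),50),("BR",B(365,428),50),("BL",B(132,430),50)]
P={}
for n,u,z in T: P[n]=ray2z(c,[u],z)[0]; print(n,P[n].round(1))
for n,u,z in[("S knob",SA(318,123),133),("S cup",SB(189,264),60),("S pan",SB(141,122),81),("S fjar",SA(212,182),119),("S hand",SA(212,64),172)]: print(n,ray2z(s,[u],z)[0].round(1))
L=np.array([P[k][:2] for k in("lidknob","l1","l2","l3","l4")]);print("axis from lids",L.mean(0),"r",np.linalg.norm(L-L.mean(0),axis=1))
ax=L.mean(0)
for k in("lidknob","l1","l2","l3","l4","knob","tongue","tongue2"):
    d=P[k][:2]-ax; print(k,np.degrees(np.arctan2(d[1],d[0])).round(1),np.linalg.norm(d).round(1))
d=(P["h4"]+P["h3"]-P["h1"]-P["h2"])[:2]; print("handle dir",np.degrees(np.arctan2(d[1],d[0])))
E
```

```text
lidknob [566.9 271.1 119. ]
knob [568.  271.2 133. ]
l1 [615.7 192.5 119. ]
l2 [555.6 120.9 119. ]
l3 [468.2 156.5 119. ]
l4 [475.5 249.5 119. ]
h1 [560.9 221.6 174. ]
h2 [567.4 206.8 174. ]
h3 [512.3 174.2 174. ]
h4 [504.6 189.4 174. ]
hc [536.2 197.8 174. ]
tray [534.3 196.5  36. ]
tongue [382.1 253.    3. ]
tongue2 [422.8 239.8   3. ]
cup [ 628.3 -198.    60. ]
pan [ 470.8 -247.9   81. ]
spatL [706.  366.8   0. ]
panhousTL [ 551.5 -168.3   50. ]
TR [ 555.8 -320.1   50. ]
BR [ 391.2 -327.1   50. ]
BL [ 386.5 -174.2   50. ]
S knob [567.4 275.1 133. ]
S cup [ 630.9 -195.2   60. ]
S pan [ 480.7 -245.6   81. ]
S fjar [619. 194. 119.]
S hand [548.8 198.5 172. ]
axis from lids [536.40526976 198.09760677] r [79.09498305 79.53779234 79.55647963 79.84584466 79.65726561]
lidknob 67.3 79.1
l1 -4.0 79.5
l2 -76.0 79.6
l3 -148.6 79.8
l4 139.9 79.7
knob 66.6 79.6
tongue 160.4 163.8
tongue2 159.8 121.0
handle dir -149.8180981228114
```

The top view confirms the choices: ball knob jar lid at crop (85,163), a single cup at (569,68), and the large scale with its pan at (652,299). The tongue points to about 160° and the knob jar sits at about 67°, so the carousel needs to turn about +93°. I'll start moving towards the cup.

```bash
python3 -m inch '-32.8 -23.3 0 0 0 0;-32.8 -23.3 0 0 0 0;-32.8 -23.3 0 0 0 0;-32.8 -23.3 0 0 0 0;-32.8 -23.3 0 0 0 0;-32.8 -23.3 0 0 0 0;-32.8 -23.3 0 0 0 0;-32.8 -23.3 0 0 0 0;-32.8 -23.3 0 0 0 0;-32.8 -23.3 0 0 0 0' 1 25; python3 -m inch '-32.8 -23.3 0 0 0 0;-32.8 -23.3 0 0 0 0;-32.8 -23.3 0 0 0 0;-32.8 -23.3 0 0 0 0;-32.8 -23.3 0 0 0 0;-32.8 -23.3 0 0 0 0;-32.8 -23.3 0 0 0 0;-32.8 -23.3 0 0 0 0;-32.8 -23.3 0 0 0 0;-32.8 -23.3 0 0 0 0'; python3 -m inch '0 0 8 0 0 1.06;0 0 8 0 0 1.06;0 0 8 0 0 1.06;0 0 8 0 0 1.06;0 0 8 0 0 1.06;0 0 8 0 0 1.06;0 0 8 0 0 1.06;0 0 8 0 0 1.06;0 0 8 0 0 1.06;0 0 8 0 0 1.06'; python3 -m inch '0 0 0 0 0 1.06;0 0 0 0 0 1.06;0 0 0 0 0 1.06;0 0 0 0 0 1.06;0 0 0 0 0 1.06;0 0 0 0 0 1.06;0 0 0 0 0 1.06;0 0 0 0 0 1.06;0 0 0 0 0 1.06;0 0 0 0 0 1.06'
cat > d.py <<'E'
import sys
from h import *
from scipy.spatial.transform import Rotation as Ro
s=ctrl.sense(); q=s["ee_rot"]; R=Ro.from_quat([q[1],q[2],q[3],q[0]]).as_matrix()
y=np.degrees(np.arctan2(R[1,1],R[0,1]))
print("t",round(s["time_s"],2),"p",s["eef_pos"].round(1),"yawY",y.round(2),"z",R[:,2].round(4),"F",s["force"].round(1),"w",round(s["grip_width"],3),"gf",round(s["grip_force"],1),"j",s["joints"].round(2))
if len(sys.argv)>3:
    g=np.array([float(v) for v in sys.argv[1:4]]); print("tool shift",(R.T@(g-s["eef_pos"])).round(1))
if len(sys.argv)>4: print("turn z units",round(-(float(sys.argv[4])-y)/6,3))
E
python3 d.py 629 -197 100 -59.8
```

```text
time_s: 1.13
eef_pos: [415.7, 141.5, 231.5]
ee_rot: [0.0, 0.196, 0.981, 0.0]
force: [1.0, 1.1, 0.1]
grip_width: 1.0
grip_force: 0.0
time_s: 1.97
eef_pos: [628.8, -199.7, 231.1]
ee_rot: [-0.0, 0.196, 0.981, 0.0]
force: [0.4, 0.5, -0.0]
grip_width: 1.002
grip_force: 0.0
time_s: 2.8
eef_pos: [628.2, -197.8, 150.7]
ee_rot: [-0.0, 0.685, 0.728, -0.0]
force: [-0.0, -0.7, 0.5]
grip_width: 0.998
grip_force: 0.0
time_s: 3.63
eef_pos: [628.2, -197.8, 151.1]
ee_rot: [-0.0, 0.966, 0.258, -0.0]
force: [0.5, 0.0, 0.1]
grip_width: 1.003
grip_force: 0.0
t 3.63 p [ 628.2 -197.8  151.1] yawY -60.13 z [-3.e-04  2.e-04 -1.e+00] F [0.5 0.  0.1] w 1.003 gf 0.0 j [-0.48  0.67  1.15  0.    1.32  0.57]
tool shift [ 1.1 -0.3 51.1]
turn z units -0.056
```

```bash
python3 -m inch '0.5 0 20 0 0 0;0.5 0 20 0 0 0;0 0 20 0 0 0;0 0 16 0 0 0;0 0 14 0 0 0;0 0 12 0 0 0;0 0 10 0 0 0;0 0 8 0 0 0;0 0 6 0 0 0;0 0 3 0 0 0'; python3 -m inch '0 0 0 0 0 0;0 0 0 0 0 0;0 0 0 0 0 0;0 0 0 0 0 0;0 0 0 0 0 0;0 0 0 0 0 0;0 0 0 0 0 0;0 0 0 0 0 0;0 0 0 0 0 0;0 0 0 0 0 0' 0 30; python3 d.py 471 -247.7 190 -59.8
```

```text
time_s: 4.47
eef_pos: [629.0, -197.3, 21.7]
ee_rot: [-0.0, 0.966, 0.26, -0.0]
force: [0.8, 0.4, 0.4]
grip_width: 1.001
grip_force: 0.0
time_s: 5.3
eef_pos: [629.5, -197.5, 23.2]
ee_rot: [0.0, 0.966, 0.26, 0.0]
force: [-0.9, 1.6, 6.4]
grip_width: 0.646
grip_force: 32.1
t 5.3 p [ 629.5 -197.5   23.2] yawY -59.82 z [ 1.2e-03 -6.0e-04 -1.0e+00] F [-0.9  1.6  6.4] w 0.646 gf 32.1 j [-0.48  0.81  1.26  0.    1.07  0.56]
tool shift [-162.1  -36.1 -167. ]
turn z units -0.003
```

```bash
python3 -m inch '0 0 -4 0 0 0;0 0 -8 0 0 0;0 0 -14 0 0 0;0 0 -18 0 0 0;0 0 -20 0 0 0;0 0 -20 0 0 0;0 0 -18 0 0 0;0 0 -14 0 0 0;0 0 -8 0 0 0;0 0 -4 0 0 0'; python3 -m inch '-4 -1 0 0 0 0;-10 -2 0 0 0 0;-18 -4 0 0 0 0;-24 -5.5 0 0 0 0;-25 -5.5 0 0 0 0;-25 -5.5 0 0 0 0;-24 -5.5 0 0 0 0;-18 -4 0 0 0 0;-10 -2 0 0 0 0;-4 -1 0 0 0 0'; python3 d.py 471 -247.7 105 -59.8; python3 - <<'E'
from h import *
c=ctrl.capture("top"); s=ctrl.capture("scene")
p=proj(c,[471,-247.7,81])[0].round().astype(int); q=proj(s,[471,-247.7,110])[0].round().astype(int)
a=cv2.resize(c["image"][p[1]-50:p[1]+50,p[0]-50:p[0]+50],None,fx=4,fy=4,interpolation=cv2.INTER_CUBIC)
b=cv2.resize(s["image"][q[1]-50:q[1]+50,q[0]-50:q[0]+50],None,fx=4,fy=4,interpolation=cv2.INTER_CUBIC)
cv2.imwrite("pics/held.png",cv2.convertScaleAbs(np.hstack([a,b])[:,:,::-1],alpha=1.4));print(p,q)
E
```

```text
time_s: 6.13
eef_pos: [629.3, -197.5, 151.6]
ee_rot: [0.001, 0.966, 0.26, 0.001]
force: [-0.3, 0.3, -2.1]
grip_width: 0.649
grip_force: 32.3
time_s: 6.97
eef_pos: [469.7, -247.9, 149.8]
ee_rot: [-0.0, 0.966, 0.26, -0.0]
force: [-0.3, -0.1, -1.2]
grip_width: 0.647
grip_force: 32.4
t 6.97 p [ 469.7 -247.9  149.8] yawY -59.89 z [-1.e-03  8.e-04 -1.e+00] F [-0.3 -0.1 -1.2] w 0.647 gf 32.4 j [-0.71  0.4   1.59 -0.    1.15  0.34]
tool shift [ 1.3  0.5 44.8]
turn z units -0.016
[408 234] [246 184]
```

View pics/held.png

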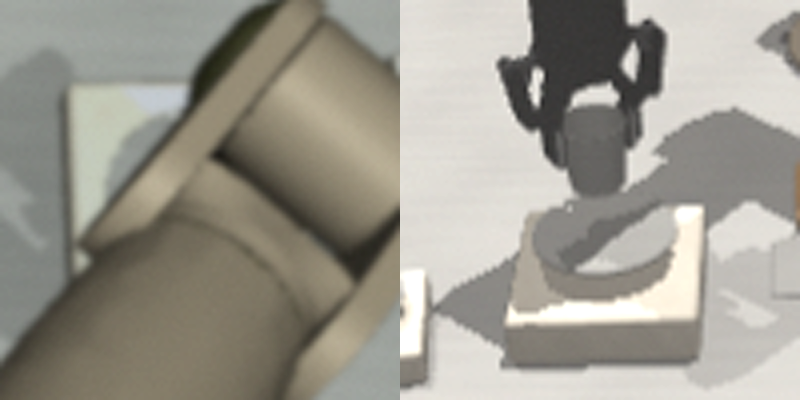

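The view shows the cup hanging upright between the fingers, at about (595,150) in the crop, over the pan. I'll lower it gently.

```bash
python3 -m inch '0.7 0.3 5 0 0 0;0.6 0.2 7 0 0 0;0 0 7 0 0 0;0 0 6 0 0 0;0 0 5 0 0 0;0 0 4 0 0 0;0 0 3 0 0 0;0 0 2 0 0 0;0 0 2 0 0 0;0 0 1 0 0 0'; python3 -m inch '0 0 1 0 0 0;0 0 1 0 0 0;0 0 1 0 0 0;0 0 1 0 0 0;0 0 0.5 0 0 0;0 0 0.5 0 0 0;0 0 0.5 0 0 0;0 0 0 0 0 0;0 0 0 0 0 0;0 0 0 0 0 0'; python3 d.py
```

```text
time_s: 7.9
eef_pos: [472.4, -247.5, 108.2]
ee_rot: [0.0, 0.966, 0.26, 0.0]
force: [-0.1, 0.2, -1.5]
grip_width: 0.647
grip_force: 32.4
time_s: 8.73
eef_pos: [472.4, -247.5, 102.9]
ee_rot: [0.0, 0.966, 0.26, 0.0]
force: [-0.8, -1.0, -1.8]
grip_width: 0.648
grip_force: 32.4
t 8.73 p [ 472.4 -247.5  102.9] yawY -59.82 z [ 0. -0. -1.] F [-0.8 -1.  -1.8] w 0.648 gf 32.4 j [-0.7   0.47  1.64 -0.    1.04  0.34]
```

```bash
python3 -m inch '-0.5 -0.3 -0.5 0 0 0;-0.5 -0.3 0 0 0 0;0 0 0.5 0 0 0;0 0 0.5 0 0 0;0 0 0.5 0 0 0;0 0 0.5 0 0 0;0 0 0.5 0 0 0;0 0 0 0 0 0;0 0 0 0 0 0;0 0 0 0 0 0';python3 -m inch '0 0 0.5 0 0 0;0 0 0.5 0 0 0;0 0 0.5 0 0 0;0 0 0 0 0 0;0 0 0 0 0 0;0 0 0 0 0 0;0 0 0 0 0 0;0 0 0 0 0 0;0 0 0 0 0 0;0 0 0 0 0 0'; python3 d.py
```

```text
time_s: 9.57
eef_pos: [471.2, -247.4, 100.8]
ee_rot: [0.0, 0.966, 0.26, 0.0]
force: [0.0, 1.3, 0.4]
grip_width: 0.65
grip_force: 32.4
time_s: 10.4
eef_pos: [471.2, -247.5, 99.3]
ee_rot: [0.0, 0.966, 0.26, 0.0]
force: [0.0, 0.4, 0.1]
grip_width: 0.651
grip_force: 32.4
t 10.4 p [ 471.2 -247.5   99.3] yawY -59.82 z [ 1.e-04 -1.e-04 -1.e+00] F [0.  0.4 0.1] w 0.651 gf 32.4 j [-0.7   0.47  1.64 -0.    1.03  0.34]
```

```bash
python3 -m inch '0 0 0 0 0 0;0 0 0 0 0 0;0 0 0 0 0 0;0 0 0 0 0 0;0 0 0 0 0 0;0 0 0 0 0 0;0 0 0 0 0 0;0 0 0 0 0 0;0 0 0 0 0 0;0 0 0 0 0 0' 0.75; python3 -m inch '0 0 0 0 0 0;0 0 0 0 0 0;0 0 0 0 0 0;0 0 0 0 0 0;0 0 0 0 0 0;0 0 -2 0 0 0;0 0 -4 0 0 0;0 0 -6 0 0 0;0 0 -8 0 0 0;0 0 -10 0 0 0' 1; python3 -m inch '0 0 -12 0 0 0;0 0 -15 0 0 0;0 0 -18 0 0 0;0 0 -18 0 0 0;0 0 -18 0 0 0;0 0 -15 0 0 0;0 0 -10 0 0 0;0 0 -6 0 0 0;0 0 -3 0 0 0;0 0 0 0 0 0'; python3 d.py 536.4 198.1 215 -59.8
```

```text
time_s: 11.23
eef_pos: [471.2, -247.4, 99.3]
ee_rot: [-0.0, 0.966, 0.26, -0.0]
force: [-0.6, 0.2, 0.1]
grip_width: 0.748
grip_force: 0.0
time_s: 12.07
eef_pos: [471.1, -247.4, 130.1]
ee_rot: [-0.0, 0.966, 0.26, -0.0]
force: [1.0, -0.1, -0.9]
grip_width: 1.001
grip_force: 0.0
time_s: 12.9
eef_pos: [471.2, -247.4, 244.5]
ee_rot: [0.0, 0.966, 0.26, 0.0]
force: [-0.7, -0.3, -0.4]
grip_width: 0.998
grip_force: 0.0
t 12.9 p [ 471.2 -247.4  244.5] yawY -59.82 z [ 2.e-04 -2.e-04 -1.e+00] F [-0.7 -0.3 -0.4] w 0.998 gf 0.0 j [-0.7   0.32  1.45 -0.    1.37  0.34]
tool shift [ 280.4 -352.4   29.4]
turn z units -0.003
```

Next I'll travel to just short of the carousel, stopping with the view of the scale clear, and check the cup and carousel. I'm going to y≈100 first.

```bash
python3 -m inch '9 -11 0 0 0 0;15 -19 0 0 0 0;24 -30 0 0 0 0;25 -31 0 0 0 0;25 -31 0 0 0 0;25 -31 0 0 0 0;24 -30 0 0 0 0;20 -25 0 0 0 0;10 -13 0 0 0 0;5 -6 0 0 0 0'; python3 d.py 536.4 198.1 215 -59.8;  python3 - <<'E'
from h import *
c=ctrl.capture("top"); s=ctrl.capture("scene")
p=proj(c,[471,-247.7,81])[0].round().astype(int); q=proj(s,[471,-247.7,110])[0].round().astype(int)
a=cv2.resize(c["image"][p[1]-50:p[1]+50,p[0]-50:p[0]+50],None,fx=4,fy=4,interpolation=cv2.INTER_CUBIC)
b=cv2.resize(s["image"][q[1]-50:q[1]+50,q[0]-50:q[0]+50],None,fx=4,fy=4,interpolation=cv2.INTER_CUBIC)
cv2.imwrite("pics/placed.png",cv2.convertScaleAbs(np.hstack([a,b])[:,:,::-1],alpha=1.4));print(p,q)
print(proj(c,[[471,-247.7,77],[471,-247.7,137]])-p+50)
E
```

```text
time_s: 13.73
eef_pos: [513.8, 43.3, 243.6]
ee_rot: [-0.001, 0.965, 0.262, -0.001]
force: [0.2, -0.7, -0.1]
grip_width: 1.001
grip_force: 0.0
t 13.73 p [513.8  43.3 243.6] yawY -59.64 z [-1.5e-03  7.0e-04 -1.0e+00] F [ 0.2 -0.7 -0.1] w 1.001 gf 0.0 j [-0.14  0.28  1.5   0.    1.36  0.9 ]
tool shift [  97.8 -122.2   28.6]
turn z units 0.026
[408 234] [246 184]
[[49.23524245 50.46757933]
 [53.85451059 47.93094792]]
```

View pics/placed.png

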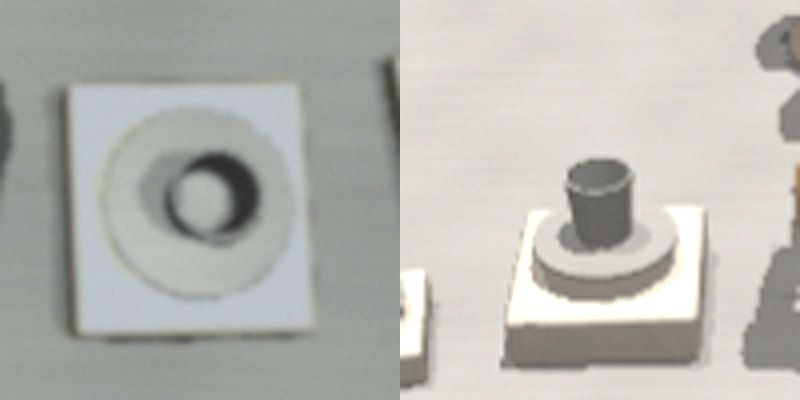

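The cup is upright and within about 2 mm of the pan centre (rim centre at crop (213,195), where (215,192) was expected). On to the handle.

```bash
python3 -m inch '4 -5 0 0 0 0;10 -12.5 0 0 0 0;16 -20 0 0 0 0;19 -23.5 0 0 0 0;17 -21 3 0 0 0;14 -17.5 5 0 0 0;9 -11.5 6 0 0 0;5.5 -7 6 0 0 0;2 -3 5 0 0 0;1 -1 3 0 0 0' 0.6; python3 d.py 536.4 198.1 142 -59.8
```

```text
time_s: 14.67
eef_pos: [537.3, 194.3, 215.4]
ee_rot: [0.0, 0.966, 0.26, -0.001]
force: [0.0, -0.1, 0.2]
grip_width: 0.598
grip_force: 0.0
t 14.67 p [537.3 194.3 215.4] yawY -59.86 z [-1.2e-03 -3.0e-04 -1.0e+00] F [ 0.  -0.1  0.2] w 0.598 gf 0.0 j [ 0.14  0.43  1.38 -0.    1.34  1.19]
tool shift [ 1.3 -3.7 73.4]
turn z units -0.009
```

```bash
python3 -m inch '0.4 -1.2 3 0 0 0;0.4 -1.2 7 0 0 0;0.3 -1.2 10 0 0 0;0 0 12 0 0 0;0 0 12 0 0 0;0 0 10 0 0 0;0 0 8 0 0 0;0 0 6 0 0 0;0 0 4 0 0 0;0 0 1 0 0 0'; python3 d.py 536.4 198.1 142 -59.8
```

```text
time_s: 15.5
eef_pos: [536.4, 198.4, 142.7]
ee_rot: [-0.0, 0.966, 0.26, -0.0]
force: [-0.9, 0.4, 0.8]
grip_width: 0.601
grip_force: 0.0
t 15.5 p [536.4 198.4 142.7] yawY -59.83 z [-7.e-04 -1.e-04 -1.e+00] F [-0.9  0.4  0.8] w 0.601 gf 0.0 j [ 0.15  0.5   1.47 -0.    1.17  1.19]
tool shift [-0.1  0.2  0.7]
turn z units -0.004
```

```bash
python3 -m inch '0 0 0 0 0 0;0 0 0 0 0 0;0 0 0 0 0 0;0 0 0 0 0 0;0 0 0 0 0 0;0 0 0 0 0 0;0 0 0 0 0 0;0 0 0 0 0 0;0 0 0 0 0 0;0 0 0 0 0 0' 0 25; python3 -m inch '0 0 0 0 0 -0.1;0 0 0 0 0 -0.2;0 0 0 0 0 -0.3;0 0 0 0 0 -0.3;0 0 0 0 0 -0.4;0 0 0 0 0 -0.4;0 0 0 0 0 -0.4;0 0 0 0 0 -0.4;0 0 0 0 0 -0.4;0 0 0 0 0 -0.4'; python3 d.py 536.4 198.1 142 33.2
```

```text
time_s: 16.33
eef_pos: [535.9, 200.0, 144.0]
ee_rot: [-0.001, 0.965, 0.261, 0.0]
force: [-4.6, 8.1, 2.8]
grip_width: 0.207
grip_force: 25.1
time_s: 17.17
eef_pos: [536.2, 199.8, 144.0]
ee_rot: [-0.001, 0.906, 0.424, 0.001]
force: [-3.1, 5.8, 2.5]
grip_width: 0.205
grip_force: 25.0
t 17.17 p [536.2 199.8 144. ] yawY -39.88 z [ 2.0e-04  2.4e-03 -1.0e+00] F [-3.1  5.8  2.5] w 0.205 gf 25.0 j [0.15 0.49 1.47 0.   1.18 0.85]
tool shift [-1.1  1.2  2. ]
turn z units -12.181
```

```bash
python3 -m inch '0.5 -0.8 0 0 0 -0.4;0.4 -0.9 0 0 0 -0.6;0 0 0 0 0 -0.6;0 0 0 0 0 -0.6;0 0 0 0 0 -0.6;0 0 0 0 0 -0.6;0 0 0 0 0 -0.6;0 0 0 0 0 -0.6;0 0 0 0 0 -0.6;0 0 0 0 0 -0.6'; python3 -m inch '0 0 0 0 0 -0.6;0 0 0 0 0 -0.6;0 0 0 0 0 -0.6;0 0 0 0 0 -0.6;0 0 0 0 0 -0.6;0 0 0 0 0 -0.6;0 0 0 0 0 -0.5;0 0 0 0 0 -0.4;0 0 0 0 0 -0.2;0 0 0 0 0 -0.1'; python3 d.py 535.8 200 142 33.2
python3 - <<'E'
from h import *
c=ctrl.capture("top"); s=ctrl.capture("scene")
a=cv2.resize(c["image"][150:280,185:285],None,fx=4,fy=4,interpolation=cv2.INTER_CUBIC)
b=cv2.resize(s["image"][140:270,335:435],None,fx=4,fy=4,interpolation=cv2.INTER_CUBIC)
cv2.imwrite("pics/turn1.png",cv2.convertScaleAbs(np.hstack([a,b])[:,:,::-1],alpha=1.5))
E
```

```text
time_s: 18.0
eef_pos: [536.8, 199.5, 144.0]
ee_rot: [0.001, 0.738, 0.675, 0.001]
force: [4.5, -4.1, -0.9]
grip_width: 0.209
grip_force: 24.9
time_s: 18.83
eef_pos: [537.3, 199.6, 144.0]
ee_rot: [0.002, 0.547, 0.837, 0.001]
force: [8.4, -3.1, -2.2]
grip_width: 0.204
grip_force: 24.9
t 18.83 p [537.3 199.6 144. ] yawY 23.61 z [ 4.2e-03 -5.0e-04 -1.0e+00] F [ 8.4 -3.1 -2.2] w 0.204 gf 24.9 j [ 0.15  0.49  1.47 -0.    1.17 -0.26]
tool shift [ 1.  -1.2  2. ]
turn z units -1.598
```

View pics/turn1.png

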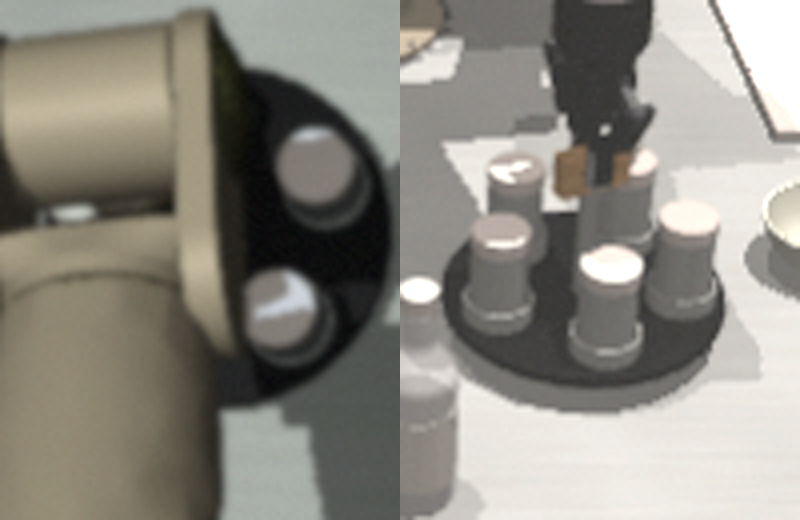

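```bash
cat > ang.py <<'E'
from h import *
def rep(c,pts,off,f,z=119,ax=(536.2,198.6)):
    for x,y in pts:
        P=ray2z(c,[(off[0]+(x+.5)/f-.5,off[1]+(y+.5)/f-.5)],z)[0]; d=P[:2]-ax
        a=np.degrees(np.arctan2(d[1],d[0])); print(P.round(1),"ang",a.round(1),"mod72",(a%72).round(1),"r",np.linalg.norm(d).round(1))
E
python3 - <<'E'
from ang import *
c=ctrl.capture("top"); s=ctrl.capture("scene")
rep(c,[(315,165),(282,314)],(185,150),4)
rep(s,[(115,170),(101,233),(211,266),(288,218)],(335,140),4)
E
```

```text
[569.1 125.3 119. ] ang -65.8 mod72 6.2 r 80.4
[473.6 141.8 119. ] ang -137.8 mod72 6.2 r 84.5
[483.1 145.1 119. ] ang -134.8 mod72 9.2 r 75.4
[574.2 126.7 119. ] ang -62.1 mod72 9.9 r 81.3
[620. 208. 119.] ang 6.4 mod72 6.4 r 84.4
[555.7 277.5 119. ] ang 76.1 mod72 4.1 r 81.2
```

```bash
python3 -m inch '-0.6 0.6 0 0 0 -0.1;-0.6 0.6 0 0 0 -0.2;0 0 0 0 0 -0.25;0 0 0 0 0 -0.25;0 0 0 0 0 -0.25;0 0 0 0 0 -0.2;0 0 0 0 0 -0.2;0 0 0 0 0 -0.1;0 0 0 0 0 0;0 0 0 0 0 0'; python3 d.py 536.2 199 142 33; python3 - <<'E'
from h import *
c=ctrl.capture("top"); s=ctrl.capture("scene")
a=cv2.resize(c["image"][150:280,185:285],None,fx=4,fy=4,interpolation=cv2.INTER_CUBIC)
b=cv2.resize(s["image"][140:270,335:435],None,fx=4,fy=4,interpolation=cv2.INTER_CUBIC)
cv2.imwrite("pics/turn2.png",cv2.convertScaleAbs(np.hstack([a,b])[:,:,::-1],alpha=1.5))
E
```

```text
time_s: 19.87
eef_pos: [537.5, 199.7, 144.0]
ee_rot: [0.0, 0.478, 0.879, 0.0]
force: [-1.0, -0.9, 5.6]
grip_width: 0.204
grip_force: 26.1
t 19.87 p [537.5 199.7 144. ] yawY 32.95 z [ 1.e-03  1.e-04 -1.e+00] F [-1.  -0.9  5.6] w 0.204 gf 26.1 j [ 0.15  0.5   1.47 -0.    1.18 -0.42]
tool shift [ 0.1 -1.5  2. ]
turn z units -0.009
```

View pics/turn2.png

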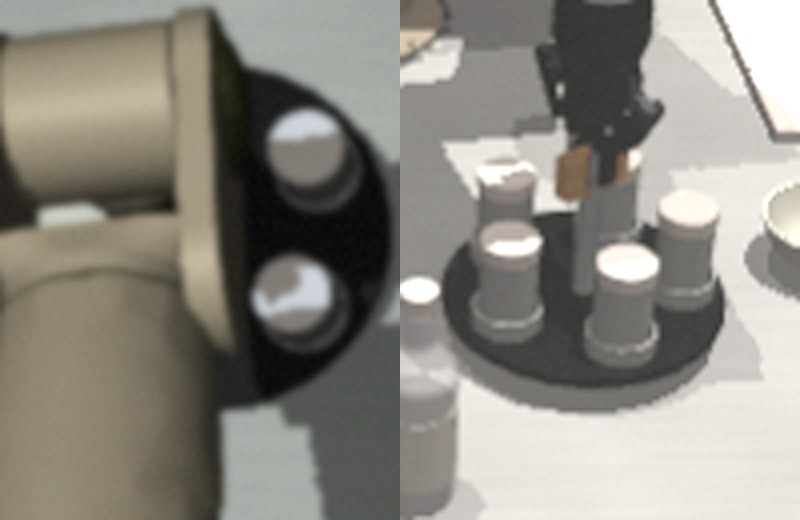

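```bash
python3 -m inch '0 0 0 0 0 0;0 0 0 0 0 0;0 0 0 0 0 0;0 0 0 0 0 0;0 0 0 0 0 0;0 0 0 0 0 0;0 0 0 0 0 0;0 0 0 0 0 0;0 0 0 0 0 0;0 0 0 0 0 0' 0.6; python3 -m inch '0 0 -3 0 0 0;0 0 -6 0 0 0;0 0 -9 0 0 0;0 0 -12 0 0 0;0 0 -12 0 0 0;0 0 -12 0 0 0;0 0 -12 0 0 0;0 0 -9 0 0 0;0 0 -6 0 0 0;0 0 -3 0 0 0'; python3 -m inch '-4 -3 0 0 0 0;-11 -7 0 0 0 0;-18 -12 0 0 0 0;-23 -15 0 0 0 0;-28 -18 0 0 0 0;-28 -18 0 0 0 0;-23 -15 0 0 0 0;-18 -12 0 0 0 0;-11 -7 0 0 0 0;-4 -2 0 0 0 0'; python3 d.py; python3 - <<'E'
from h import *
c=ctrl.capture("top")
a=cv2.resize(c["image"][150:280,185:285],None,fx=4.5,fy=4.5,interpolation=cv2.INTER_CUBIC)
cv2.imwrite("pics/check.png",cv2.convertScaleAbs(a[:,:,::-1],alpha=1.6))
E
```

```text
time_s: 20.8
eef_pos: [537.3, 199.6, 143.3]
ee_rot: [-0.0, 0.478, 0.878, -0.0]
force: [0.5, 0.4, 0.5]
grip_width: 0.6
grip_force: 0.0
time_s: 21.63
eef_pos: [537.5, 199.6, 228.5]
ee_rot: [0.001, 0.478, 0.878, 0.0]
force: [-0.5, -0.4, -0.1]
grip_width: 0.603
grip_force: 0.0
time_s: 22.47
eef_pos: [536.6, -2.9, 226.8]
ee_rot: [-0.0, 0.479, 0.878, -0.0]
force: [-0.2, 0.2, 0.5]
grip_width: 0.599
grip_force: 0.0
t 22.47 p [536.6  -2.9 226.8] yawY 32.74 z [-9.e-04 -1.e-04 -1.e+00] F [-0.2  0.2  0.5] w 0.599 gf 0.0 j [-0.22  0.34  1.47 -0.    1.33 -0.79]
```

View pics/check.png

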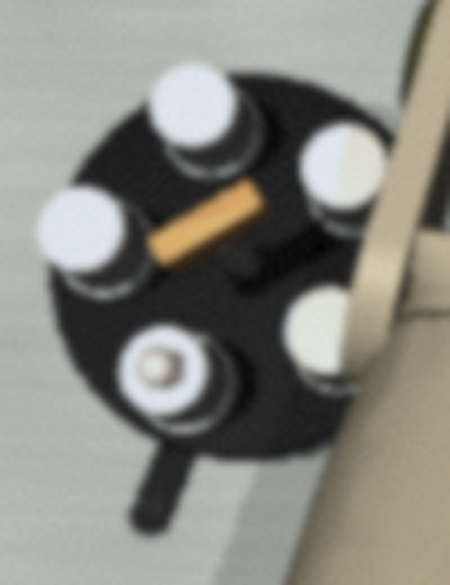

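```bash
python3 - <<'E'
from ang import *
c=ctrl.capture("top"); A=(536.4,198.1)
rep(c,[(164,372),(192,105),(81,229),(343,165)],(185,150),4.5,119,A); print()
rep(c,[(159,368)],(185,150),4.5,133,A); print()
rep(c,[(150,522),(176,457)],(185,150),4.5,3,A); print()
rep(c,[(147,240),(162,266),(268,207),(252,180),(207,223)],(185,150),4.5,174,A)
# tongue: segment dark pixels outside tray, centreline via PCA
g=cv2.cvtColor(c["image"],cv2.COLOR_RGB2GRAY); m=(g<75).astype(np.uint8)
ys,xs=np.nonzero(m[252:272,205:240]); P=ray2z(c,np.c_[xs+205,ys+252],3)[:,:2]
r=np.linalg.norm(P-A,axis=1); P=P[(r>124)&(r<165)]; d=P.mean(0)-A
v=np.linalg.eigh(np.cov(P.T))[1][:,1]
print("tongue",len(P),P.mean(0),np.degrees(np.arctan2(d[1],d[0])),"dir",np.degrees(np.arctan2(v[1],v[0])))
E
python3 d.py 537.3 199.6 228 32.8
```

```text
[461.2 226.3 119. ] ang 159.5 mod72 15.5 r 80.3
[613.6 219.5 119. ] ang 15.5 mod72 15.5 r 80.1
[540.6 277.6 119. ] ang 86.9 mod72 14.9 r 79.6
[580.9 132.3 119. ] ang -56.0 mod72 16.0 r 79.4

[461.9 226.4 133. ] ang 159.2 mod72 15.2 r 79.7

[382.8 252.1   3. ] ang 160.6 mod72 16.6 r 162.8
[422.1 238.8   3. ] ang 160.4 mod72 16.4 r 121.4

[526.1 228.7 174. ] ang 108.6 mod72 36.6 r 32.3
[512.2 219.9 174. ] ang 138.0 mod72 66.0 r 32.6
[545.6 165.  174. ] ang -74.5 mod72 69.5 r 34.4
[560.2 174.3 174. ] ang -45.0 mod72 27.0 r 33.6
[536.1 197.2 174. ] ang -108.5 mod72 35.5 r 1.0
tongue 144 [400.26275035 247.19837186] 160.16798498376025 dir 160.4569161175316
t 22.57 p [536.9  -1.  227. ] yawY 32.82 z [-5.e-04  3.e-04 -1.e+00] F [0.1 0.2 0.4] w 0.599 gf 0.0 j [-0.22  0.34  1.47  0.    1.33 -0.79]
tool shift [168.4 109.1  -0.9]
turn z units 0.004
```

The jar stands at about 159.4° and the tongue at 160.3° (knob at crop (159,368), tongue tip at (150,522)), and all jars are standing. I'll regrip and add about 0.9°.

```bash
python3 -m inch '4 3 0 0 0 0;11 7 0 0 0 0;18 12 0 0 0 0;23 15 0 0 0 0;28 18 0 0 0 0;28 18 0 0 0 0;23 15 0 0 0 0;18 12 0 0 0 0;11 7 0 0 0 0;4 2 0 0 0 0'; python3 -m inch '0 0 3 0 0 0;0 0 6 0 0 0;0 0 9 0 0 0;0 0 12 0 0 0;0 0 12 0 0 0;0 0 12 0 0 0;0 0 12 0 0 0;0 0 9 0 0 0;0 0 6 0 0 0;0 0 3 0 0 0'; python3 d.py 537.3 199.6 143 32.9
```

```text
time_s: 23.4
eef_pos: [536.5, 202.6, 227.2]
ee_rot: [-0.0, 0.476, 0.879, 0.0]
force: [0.3, 0.7, -1.0]
grip_width: 0.605
grip_force: 0.0
time_s: 24.23
eef_pos: [537.0, 199.0, 142.2]
ee_rot: [-0.001, 0.478, 0.878, -0.0]
force: [-0.0, 0.6, 0.4]
grip_width: 0.602
grip_force: 0.0
t 24.23 p [537.  199.  142.2] yawY 32.84 z [-1.4e-03 -3.0e-04 -1.0e+00] F [-0.   0.6  0.4] w 0.602 gf 0.0 j [ 0.15  0.5   1.47 -0.    1.18 -0.42]
tool shift [ 0.4  0.5 -0.8]
turn z units -0.011
```

```bash
python3 -m inch '0.4 0.5 0 0 0 0;0 0 0 0 0 0;0 0 0 0 0 0;0 0 0 0 0 0;0 0 0 0 0 0;0 0 0 0 0 0;0 0 0 0 0 0;0 0 0 0 0 0;0 0 0 0 0 0;0 0 0 0 0 0' 0 30; python3 -m inch '0 0 0 0 0 -0.05;0 0 0 0 0 -0.05;0 0 0 0 0 -0.05;0 0 0 0 0 0;0 0 0 0 0 0;0 0 0 0 0 0;0 0 0 0 0 0;0 0 0 0 0 0;0 0 0 0 0 0;0 0 0 0 0 0'; python3 d.py; python3 - <<'E'
from h import *
s=ctrl.capture("scene")
cv2.imwrite("pics/final.png",cv2.convertScaleAbs(cv2.resize(s["image"][130:280,180:460],None,fx=2.8,fy=2.8,interpolation=cv2.INTER_CUBIC)[:,:,::-1],alpha=1.5))
E
```

```text
time_s: 25.07
eef_pos: [537.4, 199.9, 144.0]
ee_rot: [0.0, 0.478, 0.878, -0.0]
force: [-5.0, -3.4, 4.0]
grip_width: 0.201
grip_force: 31.2
time_s: 25.9
eef_pos: [537.4, 199.9, 144.0]
ee_rot: [0.0, 0.471, 0.882, -0.0]
force: [-3.9, -2.4, 4.1]
grip_width: 0.205
grip_force: 31.2
t 25.9 p [537.4 199.9 144. ] yawY 33.79 z [ 0.e+00 -6.e-04 -1.e+00] F [-3.9 -2.4  4.1] w 0.205 gf 31.2 j [ 0.15  0.5   1.47 -0.    1.18 -0.44]
```

View pics/final.png

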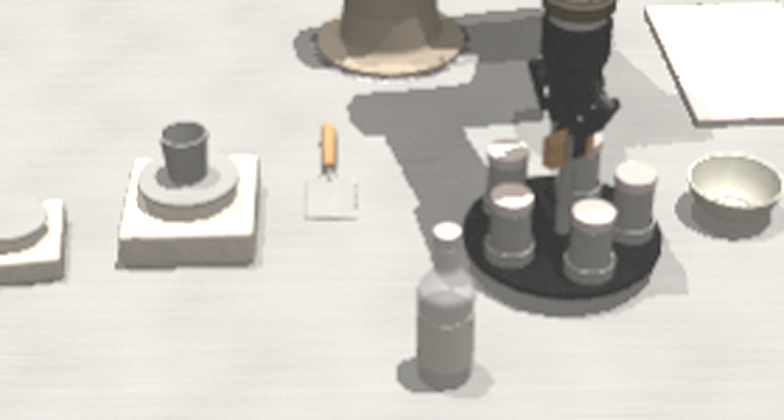

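The cup stands upright on the large pan at (186,150), all jars are standing, the handle is gripped at (572,145), and the bystanders are untouched. I'm handing it in.

```bash
python3 -c "
from rig import ctrl
print(ctrl.finish_job())"
```

```text
the job is handed in; nothing more can be done
None
```

I handed the job in at about 26 s: the cup is upright and within about 2 mm of the pan's centre, the ball-knob jar is at the front over the pointer (turned the last 0.9° after regripping, not re-imaged), every jar is in its holder, and the handle is still gripped.

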